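# Load a fresh roll into the sample-label printer

## Task

Pull the label printer's front door down until it is fully open, then set the fresh label roll (the broad, low one, not the tall roll or the bare core) on the spindle inside so that it lies flat on the compartment floor, and let go of it. Then push the door back up until it is fully shut. Leave the other rolls, the glassware, the jar and the tins standing where they are.

Things in the scene. Friction and masses are not known exactly. Their poses are not given: they have to be found in the camera images.
- label_roll: the fresh label roll: a broad, low roll of white labels, 60 mm outside diameter, 30 mm tall, lying flat with its bore upright; the bore, lined with cardboard, is 25 mm across and goes right through. Origin at the centre of its underside, z up along the bore
- printer: label printer, fixed, cream: 246 mm wide, 170 deep, 205 tall, clear roof, sloping front. Origin on the bench below the middle of the hinge line; front to its -x, y along the hinge, z up. Compartment floor 50 mm above the bench, 230 wide between walls; roof underside at 195, its front edge 43 mm behind the hinge line, so it covers the spindle; a black block fills the back from x = 117 mm
- spindle (a point): foot of the upright steel spindle, on the compartment floor, in the middle of the width and 48 mm behind the hinge line; the spindle is 19 mm in diameter and 24 mm tall with a tapered top. Axes as the printer's
- hinge (a point): middle of the door's hinge line, 45 mm above the bench at the foot of the printer's sloping front. Axes as the printer's
- door (a joint): angle of the bottom-hinged front door: 0 shut (panel leaning back 0.21 rad from upright), grows as its top swings out and down towards the printer's -x, 1.35 at the stop (panel leaning out 1.14 rad from upright). Panel 236 mm wide, 161 mm long from the hinge, 8 mm thick; the hinge is stiff: the door stays where it is left
- handle (a point): middle of the door's handle: a round steel bar, 10 mm thick, 140 mm long, parallel to the hinge, on two thin arms beyond the door's upper edge. It moves with the door: 190 mm from the hinge along the panel and 35 mm out in front of the panel's plane; about 30 mm free between bar and panel edge
- tall_roll: a taller roll of white labels, 60 mm across and 60 mm tall, for another machine; origin at the centre of its underside
- spent_core: a bare brown cardboard core without labels, 38 mm across and 30 mm tall; origin at the centre of its underside
- flask: a conical glass flask, 82 mm across the foot and 130 mm tall; origin at the centre of its underside
- tin_a: a small closed metal sample tin, 56 mm across, 50 mm tall; origin at the centre of its underside
- tin_b: a larger closed metal sample tin, 70 mm across, 65 mm tall; origin at the centre of its underside
- jar: a brown glass jar with a black cap, 64 mm across, 100 mm tall; origin at the centre of its underside
- beaker: a glass beaker, 72 mm across, 90 mm tall; origin at the centre of its underside
Not all that is in view belongs to the job. What is shaped like the label_roll but blue or green is not meant.

How it is judged:
By the outcome, as a careful person would: the job done as asked, in the order asked, and still so for the second after the job is handed in, with the robot touching nothing.
It also fails if it takes over 72 s, if anything falls off the work surface, if the arm or the gripper's body presses on something with over 40 N, if the wrist force passes 120 N, or if a joint passes its speed limit or range.

## Robot

A 6-joint arm with a two-finger parallel gripper is mounted at the origin on the work surface. World frame = base frame: x ahead of the robot, y to its left, z up, the work surface at z = 0. Lengths are in mm, angles in degrees, forces in N, time in s.
With the tool pointing down it reaches from about 300 to 850 mm from the base axis. Payload 4.2 kg.
Tool frame: the origin (TCP) lies midway between the tips of the shut fingers; the grasp point (between the pads) lies 19 mm behind it; z points along the fingers, y is the line along which they close (so a half turn about z gives the same grasp; the last joint's range is limited). The gripper opens to 91 mm and grips with 3 to 60 N. Pads are 32 mm wide; open, the fingers measure 118 mm over their backs; the gripper's body (76 mm by 178 mm) begins 60 mm behind the grasp point.
Start: joints at [68.411, 18.312, 89.639, -0, 72.044, -1.146], TCP at [200.838, 538.802, 213.976] pointing down, gripper open.
Joint ranges: [-177.97, 177.97], [-48.28, 115.42], [12.27, 149.76], [-77.06, 257.06], [2.81, 150.46], [-146.56, 146.56]. Speed limits (degrees/s): [147.25, 147.25, 180, 180, 180, 180].

## Interface

Orientations are given as [roll, pitch, yaw] about the fixed x, y, z axes, in that order (R = Rz(yaw) Ry(pitch) Rx(roll)).
In Python, from workcell import state, grab_frame, camera_model, workorder gives the robot as it stands.
- The arm moves only by the tool carry_out, never from a script. Its argument "commands" is a list of rows, each a list of 7 numbers: the turn, a rotation vector about the tool's x, y, z in degrees, then the shift along the tool's x, y, z in mm, then the opening, from -1 (shut) to 1 (fully open). In form: [[ax, ay, az, dx, dy, dz, hand], ...]. A call has 1 to 20 rows; each row is the pose to reach, as a shift and turn from the pose commanded when the call began, along the tool's axes at that moment; what a row does not reach only later rows make up. A row lasts 1/10 s, in which the tool goes at most 50 mm and 8.59 degrees, less where a joint would pass 70% of its speed; a pose out of reach is approached as far as the arm can. A call with a gripper value outside its range is refused whole. The fingers move at their own pace and stop on an object; "force" is the grip in N (left out, the last holds). Time passes only in rows, so rows that repeat a pose let the fingers close. It gives the time, the measured TCP pose, the force, the opening and the grip force at its end, in the units of the state.
- state(): the state, without advancing time (a new reading comes with each control period).
- grab_frame(name): name is "scene" or "side" or "wrist"; returns the picture (384x512x3 uint8, red, green, blue); there is no depth.
- camera_model(name): a dict with "fx", "fy", "cx", "cy" (pixels), "dist" ([k1, k2, p1, p2, k3] as OpenCV has them; the pictures are not rectified), "origin" and "rotation" of the camera in the world; the wrist camera has in their place "mount" (4x4, takes a point from camera to tool coordinates, whose origin is the TCP and whose axes are the flange's). Camera axes: x right, y up, looking along -z (the intrinsics and any distortion apply to the point x, -y, -z); pixel columns grow to the right and rows downward; lengths in mm; the calibration is good to about 2 mm. A picture is of the moment at which its call begins: read the wrist's pose just before it. camera_model takes no time and is no camera call.
- workorder.job_done(): hands the job in; it is judged then, once.
The state is a dict: "time_s": time; "qpos": joint angles; "qvel": joint speeds; "effort": joint torques, N m; "ee_pos": TCP position; "ee_rot": TCP orientation; "force": force on the tool from outside, world axes, zero at the start; "torque": the same for the moment, N m; "gripper_width": finger opening in mm; "gripper_force": force on a finger pad.
Only numpy, scipy, OpenCV 4.12 (cv2) and the standard library are available. Lean on these libraries where they do the work, as an engineer would, in place of code of your own. Each camera call takes 0.05 s, during which the arm holds its last target. There are 200 camera calls.

## Working session

There is one attempt and no reset: what is moved stays moved. The work goes in short steps, Python scripts to look and compute and a tool call to move; the robot and the scene stay as the last step left them, time stands still between calls to the robot, and variables do not carry over. Pictures are saved under pics/ and viewed, at most 10 in all, crops included, and the job is handed in when it is done.

Besides the shell and the picture viewer there is one more tool, called after "Request:" as name([rows], argument=value, ...), one row to a line, values as JSON. carry_out: Moves the arm, as the interface text tells. Its arguments: {"type":"object","properties":{"commands":{"type":"array"},"force":{"type":"number"}},"required":["commands"]}

```bash
mkdir -p pics; ls; python3 - <<'E'
from workcell import *
import cv2,json
s=state();print(s)
for n in ("scene","side","wrist"):
    cv2.imwrite(f"pics/{n}0.png",grab_frame(n)[:,:,::-1]); print(n,camera_model(n))
E
```

```text
pics
{'time_s': 0.0, 'qpos': array([ 6.84127470e+01,  1.83494505e+01,  8.97067209e+01, -2.03852309e-03,
        7.20425278e+01, -1.14639039e+00]), 'qvel': array([-0.00088721, -0.05451154, -0.07249338, -0.03256228, -0.0447255 ,
       -0.0088417 ]), 'effort': array([-2.87898129e-04, -4.12455225e+01, -2.31975532e+01,  7.27284956e-02,
        4.57423087e-02, -1.49977063e-04]), 'ee_pos': array([200.64201483, 538.31957687, 213.14009921]), 'ee_rot': array([-1.79901282e+02, -3.69242913e-05,  1.59559768e+02]), 'force': array([-0.07047172,  0.02400388, -0.52851271]), 'torque': array([ 0.00321268,  0.00247053, -0.0299065 ]), 'gripper_force': 0.0, 'gripper_width': 90.97732168279924}
scene {'fx': 399.75391665523813, 'fy': 399.75391665523813, 'cx': 257.7747795131272, 'cy': 196.20360455465948, 'dist': array([-0.08978338,  0.        ,  0.        ,  0.        ,  0.        ]), 'origin': array([ 584.89959585, -510.71681163, 1277.74366484]), 'rotation': array([23.38010139,  0.18126054,  4.20658836])}
side {'fx': 471.8563509899272, 'fy': 471.8563509899272, 'cx': 256.4552004756062, 'cy': 195.31597886611937, 'dist': array([-0.17801168,  0.        ,  0.        ,  0.        ,  0.        ]), 'origin': array([ -57.67922186, 1182.05211667, 1343.44592257]), 'rotation': array([  48.89646212,   -0.17551065, -154.12174871])}
wrist {'fx': 298.175629988916, 'fy': 298.175629988916, 'cx': 258.7377888204427, 'cy': 191.0398740443504, 'dist': array([-0.00140623,  0.        ,  0.        ,  0.        ,  0.        ]), 'mount': array([[ 1.93047931e-04,  9.58681335e-01,  2.84482090e-01,
         8.09336995e+01],
       [ 9.99999837e-01, -3.37877160e-04,  4.60024134e-04,
         8.04218278e-02],
       [ 5.37136552e-04,  2.84481955e-01, -9.58681245e-01,
        -1.71398135e+02],
       [ 0.00000000e+00,  0.00000000e+00,  0.00000000e+00,
         1.00000000e+00]])}
```

View pictures.

```bash
cat > h.py <<'E'
import numpy as np,cv2
from scipy.spatial.transform import Rotation as R
from workcell import *
F=np.diag([1,-1,-1.])
def campose(n,s=None):
    m=camera_model(n)
    if n!="wrist": return m,np.array(m["origin"]),R.from_euler("xyz",m["rotation"],degrees=True).as_matrix()
    T=R.from_euler("xyz",s["ee_rot"],degrees=True).as_matrix()
    M=m["mount"]; return m,s["ee_pos"]+T@M[:3,3],T@M[:3,:3]
def K(m): return np.array([[m["fx"],0,m["cx"]],[0,m["fy"],m["cy"]],[0,0,1]])
def ray(n,px,s=None):
    m,o,r=campose(n,s)
    u=cv2.undistortPoints(np.array([[px]],float),K(m),m["dist"])[0,0]
    d=r@F@np.array([u[0],u[1],1]); return o,d/np.linalg.norm(d)
def proj(n,p,s=None):
    m,o,r=campose(n,s)
    c=(np.atleast_2d(p)-o)@r@F
    return cv2.projectPoints(c,np.zeros(3),np.zeros(3),K(m),m["dist"])[0][:,0]
def tri(*rays):
    A=sum(np.eye(3)-np.outer(d,d) for o,d in rays); b=sum((np.eye(3)-np.outer(d,d))@o for o,d in rays)
    p=np.linalg.solve(A,b); return p,[np.linalg.norm(np.cross(p-o,d)) for o,d in rays]
def onz(r,z): return r[0]+r[1]*(z-r[0][2])/r[1][2]
E
python3 -c "
import cv2,numpy as np
a=cv2.imread('pics/scene0.png');b=cv2.imread('pics/side0.png')
cv2.imwrite('pics/s1.png',cv2.resize(a,(800,600),interpolation=cv2.INTER_CUBIC));cv2.imwrite('pics/s2.png',cv2.resize(b,(800,600),interpolation=cv2.INTER_CUBIC))"
```

```text
(no output)
```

View pics/s1.png

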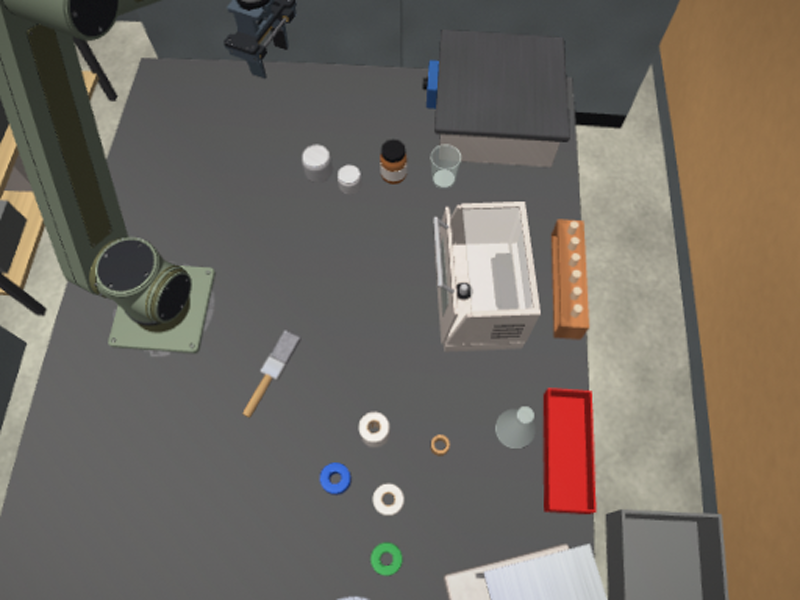

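View pics/s2.png

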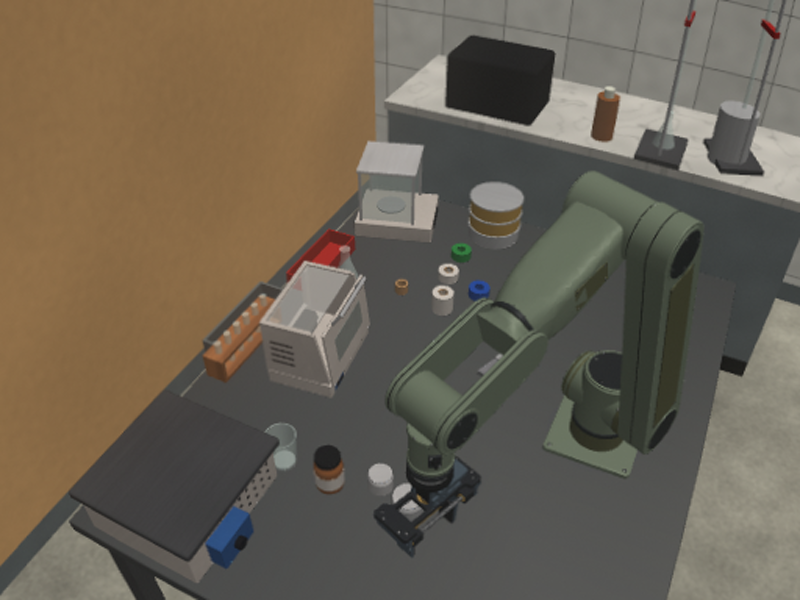

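```bash
python3 - <<'E'
from h import *
a=cv2.imread('pics/scene0.png')[122:232,270:355];b=cv2.imread('pics/side0.png')[160:260,160:245]
f=lambda c:cv2.resize(c,(400,int(c.shape[0]*400/85)),interpolation=cv2.INTER_CUBIC)
a,b=f(a),f(b);im=np.zeros((520,800,3),np.uint8);im[:a.shape[0],:400]=a;im[:b.shape[0],400:]=b
cv2.imwrite('pics/s3.png',im)
k=1/1.5625
for n,pa,pb,z in (("label",(388,498),(449,272),30),("tall",(374,427),(443,292),60),("core",(440,443),(401,284),30),("jar",(393,147),(327,456),100),("tina",(349,171),(380,472),50)):
    ra=ray("scene",np.array(pa)*k);rb=ray("side",np.array(pb)*k);p,e=tri(ra,rb);print(n,p.round(1),np.round(e,1),onz(ra,z).round(1),onz(rb,z).round(1))
E
```

```text
label [ 540.9 -377.2   19.1] [1.3 1.3] [ 542.5 -377.9   30. ] [ 534.7 -364.9   30. ]
tall [ 504.1 -246.8   55.8] [0.6 0.6] [ 504.9 -247.5   60. ] [ 501.7 -242.3   60. ]
core [ 637.6 -262.4   23.9] [0. 0.] [ 637.3 -263.6   30. ] [ 634.5 -255.8   30. ]
jar [490.8 398.   99.8] [0.8 0.8] [491.5 398.3 100. ] [489.9 398.  100. ]
tina [388.6 356.1  54. ] [0.9 0.9] [388.9 359.3  50. ] [389.1 353.3  50. ]
```

View pics/s3.png

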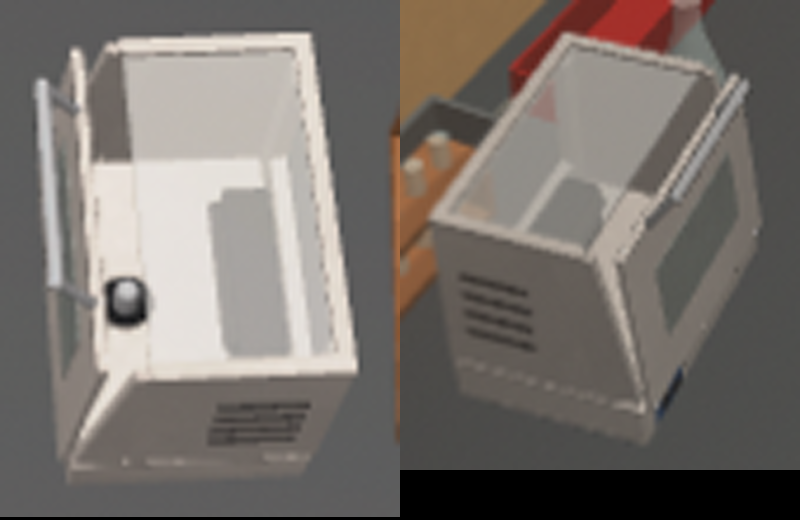

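```bash
python3 - <<'E'
from h import *
from scipy.optimize import least_squares
k=85/400
A=lambda p:np.array(p)*k+[270-.4,122-.4]; B=lambda p:np.array(p)*k+[160-.4,160-.4]
obs=[("scene",A((40,84)),(5.4,70,238)),("scene",A((55,283)),(5.4,-70,238)),("side",B((342,82)),(5.4,-70,238)),("side",B((276,191)),(5.4,70,238)),("scene",A((126,289)),(48,0,74))]
for i,j in ((0,3),(1,2)): print(tri(ray(obs[i][0],obs[i][1]),ray(obs[j][0],obs[j][1])))
print(onz(ray("scene",obs[4][1]),74))
def W(q,p): return np.array([q[0],q[1],0])+R.from_euler("z",q[2],degrees=True).apply(p)
r=least_squares(lambda q:np.concatenate([proj(n,W(q,p))[0]-o for n,o,p in obs]),[650,0,0])
print(r.x,r.fun.round(2))
for n in ("scene","side"):
  pts=[(x,y,z) for x in (-10,0,170) for y in(-123,123) for z in (0,205)]
  print(n,((proj(n,np.array([W(r.x,p) for p in pts]))-([270,122] if n=="scene" else [160,160]))/k).round().tolist())
E
```

```text
(array([597.76925443, 126.74509535, 241.84530434]), [np.float64(1.70233324396736), np.float64(1.702333243967325)])
(array([615.16843425, -12.05841631, 239.34191257]), [np.float64(2.5542650985316984), np.float64(2.554265098531564)])
[667.62750856  64.99659472  74.        ]
[604.76899163  56.84713052   6.80088123] [ 1.82  0.49  1.94 -0.03 -0.09  0.19 -0.52  0.63 -4.59  0.37]
scene [[28.0, 491.0], [40.0, 383.0], [7.0, 188.0], [16.0, 43.0], [42.0, 491.0], [57.0, 382.0], [20.0, 188.0], [31.0, 43.0], [277.0, 480.0], [330.0, 370.0], [240.0, 179.0], [283.0, 33.0]]
side [[386.0, 260.0], [382.0, 78.0], [280.0, 459.0], [266.0, 275.0], [376.0, 257.0], [371.0, 75.0], [268.0, 456.0], [253.0, 272.0], [199.0, 214.0], [181.0, 34.0], [78.0, 404.0], [48.0, 220.0]]
```

```bash
cat > fit.py <<'E'
from h import *
from scipy.optimize import least_squares
k=85/400
A=lambda p:np.array(p)*k+[270-.4,122-.4]; B=lambda p:np.array(p)*k+[160-.4,160-.4]
def hp(th,l=190,n=35):
    a=.21-th; return np.array([l*np.sin(a)-n*np.cos(a),0,45+l*np.cos(a)+n*np.sin(a)])
def W(q,p): return np.array([q[0],q[1],0])+R.from_euler("z",q[2],degrees=True).apply(p)
if __name__=="__main__":
    Y=lambda p,y:np.array(p)+[0,y,0]
    obs=[("scene",A((40,84)),lambda q:Y(hp(q[3]),70)),("scene",A((55,283)),lambda q:Y(hp(q[3]),-70)),("side",B((342,82)),lambda q:Y(hp(q[3]),-70)),("side",B((276,191)),lambda q:Y(hp(q[3]),70)),("scene",A((126,289)),lambda q:[48,0,74]),
    ("scene",A((311,36)),lambda q:[q[4],123,205]),("scene",A((356,370)),lambda q:[q[4],-123,205]),
    ("scene",A((70,483)),lambda q:[q[5],-123,0]),("side",B((32,216)),lambda q:[q[4],123,205]),("side",B((168,36)),lambda q:[q[4],-123,205]),("side",B((247,442)),lambda q:[q[5],123,0])]
    r=least_squares(lambda q:np.concatenate([proj(n,W(q,f(q)))[0]-o for n,o,f in obs]),[620,59,7,.1,170,0],x_scale=[1,1,1,.01,1,1],loss="soft_l1")
    print(r.x.round(3),r.fun.reshape(-1,2).round(2).tolist()); print("handle",W(r.x,hp(r.x[3])),"spindle",W(r.x,[48,0,50]))
E
python3 fit.py
```

```text
[6.19721e+02 5.94290e+01 6.40800e+00 9.80000e-02 1.70813e+02 4.91100e+00] [[0.71, 0.33], [0.44, -0.21], [0.89, 0.62], [0.26, 1.05], [-0.06, 0.05], [-0.36, -0.23], [-0.04, 0.29], [0.02, 1.58], [-0.23, 0.24], [-0.2, -0.91], [-0.28, 2.12]]
handle [606.2595301   57.91754169 237.72134046] spindle [667.42069956  64.78629181  50.        ]
```

```bash
cat >> h.py <<'E'
def delta(pos,rpy,ref=None):
    "row (turn,shift) from the measured pose to the target TCP pose"
    s=ref or state(); R0=R.from_euler("xyz",s["ee_rot"],degrees=True)
    T=R0.inv()*R.from_euler("xyz",rpy,degrees=True)
    print(np.r_[T.as_rotvec(degrees=True),R0.inv().apply(np.array(pos)-s["ee_pos"])].round(1).tolist())
E
python3 - <<'E'
from h import *
delta([200,540,340],[180,0,159.6]);delta([596,58,340],[180,0,96.4])
E
```

```text
[-0.1, -0.0, -0.0, 1.2, 1.1, -126.7]
[-0.1, 0.0, 63.2, -538.2, -312.3, -126.3]
```

Request:
carry_out([
  [0,0,0,0,0,-50,0.1],
  [0,0,0,0,0,-100,0.1],
  [0,0,5,-30,-20,-126,0.1],
  [0,0,10,-75,-45,-126,0.1],
  [0,0,17,-120,-70,-126,0.1],
  [0,0,23,-165,-96,-126,0.1],
  [0,0,29,-210,-122,-126,0.1],
  [0,0,35,-255,-148,-126,0.1],
  [0,0,41,-300,-174,-126,0.1],
  [0,0,47,-345,-200,-126,0.1],
  [0,0,53,-390,-226,-126,0.1],
  [0,0,58,-435,-252,-126,0.1],
  [0,0,63,-475,-276,-126,0.1],
  [0,0,63,-510,-296,-126,0.1],
  [0,0,63,-530,-307,-126,0.1],
  [0,0,63,-538,-312,-126,0.1],
  [0,0,63,-538,-312,-126,0.1],
  [0,0,63,-538,-312,-126,0.1],
  [0,0,63,-538,-312,-126,0.1],
])

```text
time_s: 2.05
ee_pos: [595.1, 59.9, 340.4]
ee_rot: [180.0, -0.0, 96.7]
force: [-0.3, 0.8, -0.1]
gripper_width: 49.8
gripper_force: 0.0
```

```bash
python3 - <<'E'
from h import *
import pickle
from fit import hp,W
s=state();a=grab_frame("wrist");pickle.dump((s,a),open("w1.pkl","wb"))
print(s["ee_pos"],s["ee_rot"],s["qpos"].round(1))
q=[619.7,59.4,6.4]
pts=[hp(.098)+[0,y,0] for y in(-70,0,70)]+[[48,0,74],[48,0,50]]
print(proj("wrist",np.array([W(q,p) for p in pts]),s).round(1).tolist())
cv2.imwrite("pics/w1.png",cv2.resize(a[:,:,::-1],(800,600),interpolation=cv2.INTER_CUBIC))
E
```

```text
[595.07730408  59.94658399 340.36217347] [ 1.79988596e+02 -3.24155871e-02  9.66651485e+01] [ 4.6 17.8 72.5  0.  89.6 -2. ]
[[269.2, 258.9], [270.2, 193.8], [271.5, 119.0], [307.5, 161.8], [305.0, 158.9]]
```

View pics/w1.png

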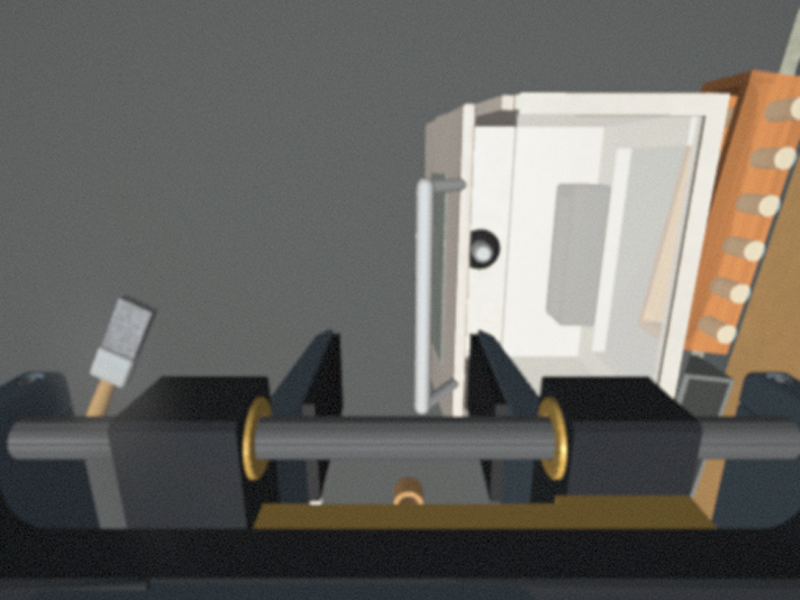

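Request:
carry_out([
  [0,0,0,-2,11,30,0.1],
  [0,0,0,-2,11,60,0.1],
  [0,0,0,-2,11,90,0.1],
  [0,0,0,-2,11,110,0.1],
  [0,0,0,-2,11,121,0.1],
  [0,0,0,-2,11,121,0.1],
  [0,0,0,-2,11,121,-1],
  [0,0,0,-2,11,121,-1],
  [0,0,0,-2,11,121,-1],
  [0,0,0,-2,11,121,-1],
  [0,0,0,-2,11,121,-1],
  [0,0,0,-2,11,121,-1],
], force=15)

```text
time_s: 3.3
ee_pos: [607.2, 57.7, 219.3]
ee_rot: [180.0, -0.0, 96.6]
force: [-0.9, -0.9, 0.8]
gripper_width: 9.6
gripper_force: 15.0
```

```bash
python3 - <<'E'
from h import *
from fit import hp,W
s=state();print(s["ee_pos"],s["force"],s["gripper_width"],s["gripper_force"])
R0=R.from_euler("xyz",s["ee_rot"],degrees=True)
q=[619.7,59.4,6.4]
c=W(q,hp(.098))
for th in np.r_[.098:1.36:15j,1.37,1.39]: print(round(th,2),R0.inv().apply(W(q,hp(th))-c).round(1),(W(q,hp(th))).round())
E
```

```text
[607.1762518   57.74896441 219.26503071] [-0.92602439 -0.9174297   0.81775667] 9.573571093981077 15.000142604112625
0.1 [0. 0. 0.] [606.  58. 238.]
0.19 [  0.  -17.3   2. ] [589.  56. 236.]
0.28 [  0.1 -34.3   5.5] [572.  54. 232.]
0.37 [  0.1 -51.   10.6] [556.  52. 227.]
0.46 [  0.2 -67.1  17.1] [540.  50. 221.]
0.55 [  0.2 -82.6  25.1] [524.  49. 213.]
0.64 [  0.3 -97.3  34.4] [510.  47. 203.]
0.73 [   0.3 -111.1   45.1] [496.  46. 193.]
0.82 [   0.3 -123.9   56.9] [483.  44. 181.]
0.91 [   0.4 -135.6   69.8] [472.  43. 168.]
1.0 [   0.4 -146.    83.7] [461.  42. 154.]
1.09 [   0.4 -155.2   98.5] [452.  41. 139.]
1.18 [   0.4 -163.   114.1] [444.  40. 124.]
1.27 [   0.4 -169.3  130.3] [438.  39. 107.]
1.36 [   0.4 -174.2  147. ] [433.  38.  91.]
1.37 [   0.5 -174.7  148.9] [433.  38.  89.]
1.39 [   0.5 -175.5  152.6] [432.  38.  85.]
```

Request:
carry_out([
  [0,0,0,0,-9,1,-1],
  [0,0,0,0,-17,2,-1],
  [0,0,0,0,-34,5.5,-1],
  [0,0,0,0,-51,10.5,-1],
  [0,0,0,0,-67,17,-1],
  [0,0,0,0,-82.5,25,-1],
  [0,0,0,0,-97,34.5,-1],
  [0,0,0,0,-111,45,-1],
  [0,0,0,0,-124,57,-1],
  [0,0,0,0,-135.5,70,-1],
  [0,0,0,0,-146,83.5,-1],
  [0,0,0,0,-155,98.5,-1],
  [0,0,0,0,-163,114,-1],
  [0,0,0,0,-169,130,-1],
  [0,0,0,0,-174,146,-1],
  [0,0,0,0,-175,151,-1],
  [0,0,0,0,-175,151,-1],
])

```text
time_s: 5.0
ee_pos: [436.4, 38.1, 69.6]
ee_rot: [179.5, 0.0, 96.5]
force: [5.5, 1.4, 4.5]
gripper_width: 9.4
gripper_force: 15.0
```

Request:
carry_out([
  [0,0,0,0,0,4,-1],
  [0,0,0,0,0,8,-1],
  [0,0,0,0,0,8,-1],
  [0,0,0,0,0,8,-1],
])

```text
time_s: 5.4
ee_pos: [436.5, 38.0, 62.6]
ee_rot: [179.5, 0.0, 96.6]
force: [3.4, 0.7, 13.6]
gripper_width: 9.2
gripper_force: 15.0
```

```bash
python3 - <<'E'
from h import *
from fit import hp
s=state();q=[619.7,59.4,6.4]
g=s["ee_pos"]-19*np.array([0,0,-1.])
v=R.from_euler("z",-6.4,degrees=True).apply(g-[619.7,59.4,0]);print(g,v,hp(1.35),s["force"])
print(.21-(np.arctan2(v[0],v[2]-45)+np.arctan2(35,190)))
E
```

```text
[436.48325059  38.04585257  81.58303473] [-184.45525183   -0.79809124   81.58303473] [-187.2561719     0.           92.54078339] [ 3.42784465  0.72959153 13.59128453]
1.4028386116834253
```

Request:
carry_out([
  [0,0,0,0,0,0,-0.47],
  [0,0,0,0,0,0,-0.47],
  [0,0,0,0,0,0,-0.47],
  [0,0,0,0,0,-20,-0.47],
  [0,0,0,0,0,-60,-0.47],
  [0,0,8,0,0,-110,0],
  [0,0,16,-10,0,-150,1],
  [0,0,24,-40,0,-180,1],
  [0,0,32,-80,0,-187,1],
  [0,0,40,-120,0,-187,1],
  [0,0,48,-160,0,-187,1],
  [0,0,56,-200,1,-187,1],
  [0,0,64,-240,2,-187,1],
  [0,0,72,-280,3,-187,1],
  [0,0,80,-310,4,-187,1],
  [0,0,88,-335,4,-187,1],
  [0,0,96,-345,4,-187,1],
  [0,0,104,-350,4,-187,1],
  [0,0,112,-350,4,-187,1],
  [0,0,120,-350,4,-187,1],
])

```text
time_s: 7.4
ee_pos: [476.3, -309.2, 245.7]
ee_rot: [-180.0, 0.2, -23.8]
force: [0.2, -0.5, 1.6]
gripper_width: 91.2
gripper_force: 0.0
```

Request:
carry_out([
  [0,0,8,0,0,0,1],
  [0,0,11.5,0,0,0,1],
  [0,0,11.5,0,0,0,1],
  [0,0,11.5,0,0,0,1],
])

```text
time_s: 7.8
ee_pos: [476.8, -309.1, 246.3]
ee_rot: [-180.0, 0.1, -34.9]
force: [-0.3, 0.0, 0.4]
gripper_width: 91.5
gripper_force: 0.0
```

```bash
python3 - <<'E'
from h import *
import pickle
from fit import hp,W
s=state();a=grab_frame("wrist");pickle.dump((s,a),open("w2.pkl","wb"))
b=grab_frame("scene");c=grab_frame("side")
print(s["ee_pos"],s["ee_rot"],s["qpos"].round(1))
print(proj("wrist",[[541,-377,30],[541,-377,0]],s))
q=[619.7,59.4,6.4]
P=np.array([W(q,p) for p in [hp(1.35)+[0,-70,0],hp(1.35)+[0,70,0],[48,0,74]]])
im=np.zeros((600,800,3),np.uint8)
im[:300,:400]=cv2.resize(a,(400,300),interpolation=cv2.INTER_AREA)
x=cv2.resize(b[120:235,240:393],(400,300),interpolation=cv2.INTER_CUBIC);im[300:,:400]=x
x=cv2.resize(c[150:270,160:320],(400,300),interpolation=cv2.INTER_CUBIC);im[300:,400:]=x
print(((proj("scene",P)-[240,120])*400/153).round(),((proj("side",P)-[160,150])*2.5).round())
# crop around roll
u=proj("wrist",[[541,-377,30]],s)[0].astype(int);x0,y0=max(u[0]-80,0),max(u[1]-60,0)
k=a[y0:y0+120,x0:x0+160];im[:k.shape[0]*5//2,400:400+k.shape[1]*5//2]=cv2.resize(k,None,fx=2.5,fy=2.5,interpolation=cv2.INTER_CUBIC);print(x0,y0)
cv2.imwrite("pics/m2.png",im[:,:,::-1])
E
```

```text
[ 476.78876114 -309.11366805  246.25992864] [-1.79993953e+02  9.78092039e-02 -3.48651853e+01] [-34.1  16.7  87.3   0.   76.1  90.7]
[[274.00074555  93.10815239]
 [272.8902909   93.7917934 ]]
[[-38. 217.]
 [-39. 116.]
 [147. 165.]] [[291. 167.]
 [262. 229.]
 [133. 169.]]
194 33
```

View pics/m2.png

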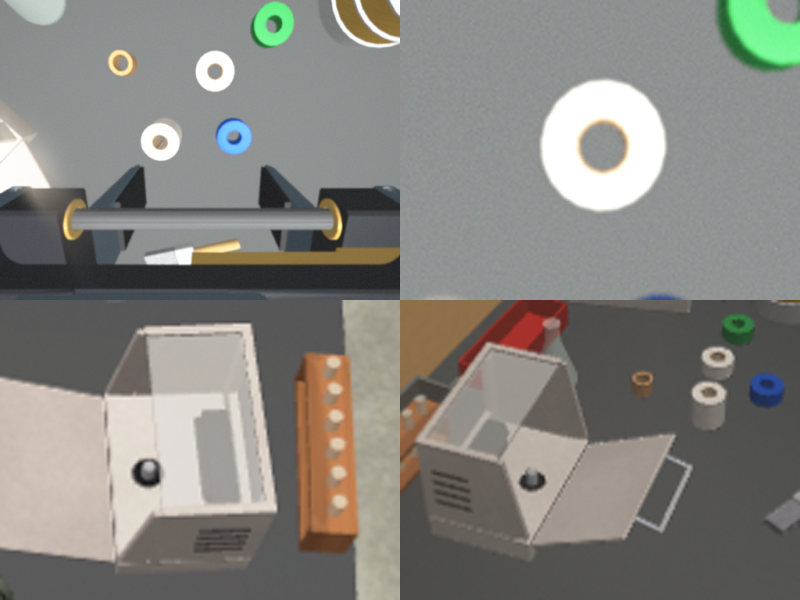

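```bash
python3 - <<'E'
from h import *
import pickle
s,a=pickle.load(open("w2.pkl","rb"))
def blob(im,c):
    m=(im.min(2)>150).astype(np.uint8);n,l,st,ce=cv2.connectedComponentsWithStats(m)
    i=np.argmin([np.hypot(*(ce[j]-c)) if st[j,4]>20 else 1e9 for j in range(n)])
    e=cv2.minEnclosingCircle(np.argwhere(l==i)[:,::-1].astype(np.float32));return ce[i],st[i],e
cw=blob(a,(275,91));print(cw)
wc=np.array([275.,91.]);
for z in (27,30): print(onz(ray("wrist",cw[0],s),z))
o=cv2.imread("pics/scene0.png");p=cv2.imread("pics/side0.png")
k=1/1.5625
ra=ray("scene",np.array((388,498.5))*k);rb=ray("side",np.array((449,270.5))*k);rw=ray("wrist",cw[0],s)
print(tri(ra,rw),tri(rb,rw),tri(ra,rb,rw)); print(blob(o,np.array((388,498))*k),blob(p,np.array((449,272))*k))
# spindle top
r1=ray("scene",np.array([148.,164])*153/400+[240-.3,120-.3]);r2=ray("side",np.array([132,171.])/2.5+[160-.3,150-.3])
s1=pickle.load(open("w1.pkl","rb"))[0];r3=ray("wrist",np.array([483,249.])*k,s1)
print("sp",tri(r1,r2),tri(r1,r2,r3),[onz(r,74) for r in (r1,r2,r3)])
E
```

```text
(array([274.81345244,  90.60115607]), array([ 249,   64,   52,   54, 1903], dtype=int32), ((275.0122985839844, 90.795166015625), 27.120752334594727))
[ 542.86455017 -379.65509052   27.        ]
[ 542.8628906  -379.46617945   30.        ]
(array([ 542.77875083, -379.23238662,   33.97978769]), [np.float64(0.0836398047141285), np.float64(0.08363980471419383)]) (array([ 541.94632422, -380.34541954,   21.97147124]), [np.float64(0.9936622038483277), np.float64(0.9936622038481359)]) (array([ 541.92994369, -379.19821585,   23.09638491]), [np.float64(1.1647671118642446), np.float64(1.4007688969984287), np.float64(1.1701721543470809)])
(array([247.89285714, 319.31746032]), array([238, 310,  20,  20, 252], dtype=int32), ((247.97103881835938, 319.16796875), 10.039299011230469)) (array([286.67924528, 172.50943396]), array([281, 169,  12,   8,  53], dtype=int32), ((286.5, 172.5), 5.700977325439453))
sp (array([667.84434347,  67.34299994,  74.06224457]), [np.float64(0.5507376233615899), np.float64(0.5507376233614996)]) (array([668.43811639,  67.85605723,  73.92380797]), [np.float64(1.243514437897067), np.float64(0.42818665805162126), np.float64(1.450798757908869)]) [array([667.33698347,  67.1268197 ,  74.        ]), array([668.45400785,  67.36599522,  74.        ]), array([669.59541775,  68.72765732,  74.        ])]
```

```bash
python3 - <<'E'
from h import *
r=[180,-45,-35];z=R.from_euler("xyz",r,degrees=True).apply([0,0,1]);print(z)
G=np.array([542.8,-379.3,29])+19*z
delta(G-110*z,r);delta(G,r)
E
```

```text
[ 0.57922797 -0.40557979 -0.70710678]
[-0.0, 45.0, 0.1, 29.7, 19.7, 153.3]
[-0.0, 45.0, 0.1, 107.6, 19.8, 231.0]
```

Request:
carry_out([
  [0,8,0,0,5,15,1],
  [0,16,0,5,10,35,1],
  [0,24,0,10,15,60,1],
  [0,32,0,15,20,90,1],
  [0,40,0,22,20,120,1],
  [0,45,0,28,20,145,1],
  [0,45,0,30,20,153,1],
  [0,45,0,30,20,153,1],
  [0,45,0,30,20,153,1],
  [0,45,0,30,20,153,1],
])

```text
time_s: 8.95
ee_pos: [517.9, -296.5, 124.4]
ee_rot: [-170.5, -37.7, -34.4]
force: [1.0, -0.2, 0.0]
gripper_width: 90.7
gripper_force: 0.0
```

```bash
python3 - <<'E'
from h import *
r=[180,-45,-35];z=R.from_euler("xyz",r,degrees=True).apply([0,0,1])
G=np.array([542.8,-379.3,29])+19*z
s=state();print(s["ee_pos"],s["ee_rot"],s["qpos"].round(1));delta(G,r)
a=grab_frame("wrist");cv2.imwrite("pics/w3.png",a[:,:,::-1])
m=(a.min(2)>150).astype(np.uint8);n,l,st,ce=cv2.connectedComponentsWithStats(m)
print([(st[i].tolist(),ce[i].round(1).tolist(), onz(ray("wrist",ce[i],s),30).round(1).tolist()) for i in range(1,n) if st[i,4]>400], proj("wrist",[[542.8,-379.3,30]],s))
E
```

```text
[ 517.86693183 -296.45302806  124.42122761] [-170.51386216  -37.68887309  -34.37045401] [-37.2  13.3 125.4  70.5  11.9  17.7]
[-9.9, 7.3, -0.1, -2.6, 76.0, 124.7]
[([293, 0, 136, 74, 3925], [370.4, 21.1], [708.5, -542.5, 30.0]), ([33, 17, 33, 27, 638], [49.4, 29.9], [971.0, -174.6, 30.0]), ([63, 48, 90, 91, 4538], [108.5, 97.1], [795.2, -216.3, 30.0]), ([302, 166, 66, 67, 2639], [332.8, 195.7], [541.9, -377.9, 30.0]), ([96, 276, 330, 13, 2653], [274.3, 280.9], [500.6, -289.0, 30.0]), ([186, 292, 82, 47, 2614], [225.1, 314.8], [496.8, -236.9, 30.0])] [[333.55373348 194.26120016]]
```

View pics/w3.png

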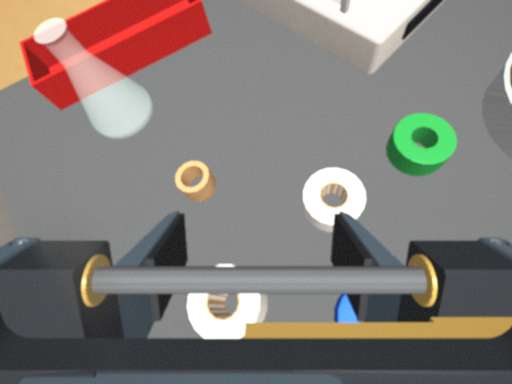

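```bash
python3 - <<'E'
from h import *
delta([490,-320,230],[180,-20,-35])
E
```

```text
[-9.7, -17.6, 2.0, 57.7, 19.9, -94.4]
```

Request:
carry_out([
  [-1,-2,0,10,3,-20,1],
  [-3,-5,0,20,7,-40,1],
  [-5,-9,1,35,12,-60,1],
  [-7.5,-13,1.5,47,16,-80,1],
  [-9.7,-17.6,2,58,20,-94,1],
  [-9.7,-17.6,2,58,20,-94,1],
  [-9.7,-17.6,2,58,20,-94,1],
  [-9.7,-17.6,2,58,20,-94,1],
  [-9.7,-17.6,2,58,20,-94,1],
  [-9.7,-17.6,2,58,20,-94,1],
])

```text
time_s: 10.0
ee_pos: [489.2, -320.0, 228.8]
ee_rot: [180.0, -19.8, -35.1]
force: [-0.5, 0.1, -0.4]
gripper_width: 91.4
gripper_force: 0.0
```

```bash
python3 - <<'E'
from h import *
s=state();print(s["qpos"].round(1))
r=[180,-35,-35];z=R.from_euler("xyz",r,degrees=True).apply([0,0,1])
G=np.array([542.8,-379.3,29])+19*z
delta([490,-320,230],[180,-20,-35]);delta(G-100*z,r)
E
```

```text
[-34.1   9.1 102.9  -0.4  48.2  91.1]
[0.0, 0.2, -0.0, 1.0, -0.5, -1.0]
[0.0, 15.2, -0.0, -15.5, 17.8, 136.2]
```

Request:
carry_out([
  [0,3,0,-2,6,30,1],
  [0,7,0,-6,12,65,1],
  [0,11,0,-10,18,95,1],
  [0,15,0,-14,18,120,1],
  [0,15,0,-15.5,18,136,1],
  [0,15,0,-15.5,18,136,1],
  [0,15,0,-15.5,18,136,1],
])

```text
time_s: 10.7
ee_pos: [506.2, -353.8, 97.4]
ee_rot: [180.0, -34.9, -35.0]
force: [0.7, -0.4, 0.1]
gripper_width: 91.4
gripper_force: 0.0
```

```bash
python3 - <<'E'
from h import *
s=state();print(s["qpos"].round(1))
r=[180,-35,-35];z=R.from_euler("xyz",r,degrees=True).apply([0,0,1])
G=np.array([542.8,-379.3,29])+19*z
delta(G,r)
a=grab_frame("wrist")
m=(a.min(2)>150).astype(np.uint8);n,l,st,ce=cv2.connectedComponentsWithStats(m)
print([(st[i].tolist(),ce[i].round(1).tolist(), onz(ray("wrist",ce[i],s),30).round(1).tolist()) for i in range(1,n) if st[i,4]>400], proj("wrist",[[542.8,-379.3,30]],s))
E
```

```text
[-36.5  17.1 122.4   8.2   5.7  80.6]
[0.0, 0.1, -0.0, -2.6, -0.2, 100.6]
[([216, 0, 139, 66, 3639], [290.6, 20.9], [692.2, -527.6, 30.0]), ([451, 0, 61, 108, 984], [472.9, 58.0], [540.7, -654.9, 30.0]), ([421, 29, 91, 146, 2030], [467.5, 129.4], [484.9, -585.5, 30.0]), ([0, 68, 48, 96, 2892], [19.0, 107.7], [757.2, -239.5, 30.0]), ([73, 168, 42, 40, 697], [93.8, 187.4], [637.5, -264.3, 30.0]), ([223, 168, 72, 74, 3578], [258.6, 203.9], [539.6, -377.2, 30.0]), ([93, 273, 333, 17, 4722], [261.5, 281.8], [484.1, -341.3, 30.0]), ([149, 301, 46, 38, 1226], [173.3, 323.2], [498.4, -266.8, 30.0])] [[258.40418617 199.71253382]]
```

```bash
cat > kin.py <<'E'
from h import *
from scipy.optimize import fsolve
D=[(18.35,89.71,72.04,574.5,213.1),(17.8,72.5,89.6,598.1,340.4),(16.7,87.3,76.1,568.2,246.3),(9.1,102.9,48.2,584.6,228.8)]
A=[];b=[]
for j2,j3,j5,r,z in D:
    t,f,w=np.radians([j2,j2+j3,j2+j3+j5])
    A+=[[1,0,np.sin(t),np.sin(f),np.cos(f),np.sin(w)],[0,1,np.cos(t),np.cos(f),-np.sin(f),np.cos(w)]];b+=[r,z]
A,b=np.array(A),np.array(b);x=np.linalg.lstsq(np.vstack([A,.02*np.eye(6)]),np.r_[b,.02*np.array([0,180,430,400,0,260])],rcond=None)[0]
r0,H,L2,L3,e,LT=x
if __name__=="__main__":
    print(x.round(1),(A@x-b).round(1))
    for name,r,z in(("pick",662,29),("place",671,79),("enter",671,110),("pre",600,130)):
        for t in(20,30,35,45,55,65):
            w=np.radians(180-t); R_=r-r0-(LT-19)*np.sin(w);Z=z-H-(LT-19)*np.cos(w)
            g=lambda q:[L2*np.sin(q[0])+L3*np.sin(q[1])+e*np.cos(q[1])-R_,L2*np.cos(q[0])+L3*np.cos(q[1])-e*np.sin(q[1])-Z]
            q,_,ok,_=fsolve(g,[.2,2.3],full_output=True);q=np.degrees(q);print(name,t,"j2 %.0f j3 %.0f j5 %.1f"%(q[0],q[1]-q[0],180-t-q[1]),ok)
E
python3 kin.py
```

```text
[ 15.5 159.4 554.  412.8  25.  319.5] [-0.5  0.9 -0.  -0.2  0.4  0.1  0.1 -0.8]
pick 20 j2 31 j3 107 j5 22.1 1
pick 30 j2 30 j3 114 j5 5.6 1
pick 35 j2 30 j3 118 j5 -3.1 1
pick 45 j2 32 j3 125 j5 -21.5 1
pick 55 j2 36 j3 130 j5 -41.1 1
pick 65 j2 42 j3 134 j5 -61.3 1
place 20 j2 28 j3 103 j5 29.2 1
place 30 j2 26 j3 111 j5 13.1 1
place 35 j2 26 j3 115 j5 4.6 1
place 45 j2 26 j3 122 j5 -13.2 1
place 55 j2 29 j3 128 j5 -32.2 1
place 65 j2 35 j3 132 j5 -52.3 1
enter 20 j2 25 j3 101 j5 33.1 1
enter 30 j2 23 j3 109 j5 17.3 1
enter 35 j2 23 j3 113 j5 9.0 1
enter 45 j2 23 j3 120 j5 -8.5 1
enter 55 j2 26 j3 127 j5 -27.2 1
enter 65 j2 30 j3 132 j5 -47.1 1
pre 20 j2 18 j3 110 j5 32.0 1
pre 30 j2 16 j3 118 j5 16.6 1
pre 35 j2 15 j3 121 j5 8.3 1
pre 45 j2 16 j3 128 j5 -9.3 1
pre 55 j2 19 j3 135 j5 -28.8 1
pre 65 j2 25 j3 141 j5 -50.3 1
```

```bash
python3 - <<'E'
from h import *
k=1/1.5625
print([onz(ray("scene",np.array(p)*k),30).round() for p in((335,476),(386,557))])
delta([470,-375,170],[180,-35,-17]);delta([470,-375,170],[180,-35,0])
E
```

```text
[array([ 435., -344.,   30.]), array([ 548., -487.,   30.])]
[10.4, -0.0, -14.8, 26.2, 38.2, -69.0]
[20.1, -0.0, -28.7, 26.2, 38.2, -69.0]
```

Request:
carry_out([
  [0,0,0,8,10,-25,1],
  [2.5,0,-3.5,16,20,-50,1],
  [5,0,-7,26,30,-69,1],
  [8,0,-11,26,38,-69,1],
  [10.4,0,-15,26,38,-69,1],
  [13,0,-18.5,26,38,-69,1],
  [15.5,0,-22,26,38,-69,1],
  [18,0,-25.5,26,38,-69,1],
  [20,0,-28.5,26,38,-69,1],
  [20,0,-28.5,26,38,-69,1],
  [20,0,-28.5,26,38,-69,1],
])

```text
time_s: 11.85
ee_pos: [469.7, -374.7, 170.0]
ee_rot: [180.0, -35.0, -0.3]
force: [0.2, -0.5, 0.2]
gripper_width: 91.3
gripper_force: 0.0
```

```bash
python3 - <<'E'
from h import *
s=state();print(s["qpos"].round(1))
r=[180,-50,0];z=R.from_euler("xyz",r,degrees=True).apply([0,0,1])
G=np.array([542.8,-379.3,29])+19*z
delta([470,-375,170],[180,-35,0]);delta([470,-376,130],r);delta(G-100*z,r)
E
```

```text
[-54.9  14.2 112.4  45.5  40.9   3.4]
[0.2, -0.0, -0.2, 0.3, 0.3, 0.2]
[0.2, 15.0, -0.2, -22.6, 1.3, 32.9]
[0.2, 15.0, -0.2, -41.9, 4.5, 79.2]
```

Request:
carry_out([
  [0,4,0,-6,0,10,1],
  [0,8,0,-12,1,20,1],
  [0,12,0,-20,2,32,1],
  [0,15,0,-28,3,48,1],
  [0,15,0,-35,4,64,1],
  [0,15,0,-42,4.5,79,1],
  [0,15,0,-42,4.5,79,1],
  [0,15,0,-42,4.5,79,1],
])

```text
time_s: 12.65
ee_pos: [480.6, -378.5, 80.6]
ee_rot: [-179.9, -50.0, -0.3]
force: [-0.3, -0.3, 0.7]
gripper_width: 91.3
gripper_force: 0.0
```

```bash
python3 - <<'E'
from h import *
s=state();print(s["qpos"].round(1),s["ee_pos"],s["ee_rot"].round(1))
r=[180,-50,0];z=R.from_euler("xyz",r,degrees=True).apply([0,0,1])
G=np.array([542.8,-379.3,29])+19*z
delta(G,r)
a=grab_frame("wrist")
m=(a.min(2)>150).astype(np.uint8);n,l,st,ce=cv2.connectedComponentsWithStats(m)
print([(st[i].tolist(),ce[i].round(1).tolist(), onz(ray("wrist",ce[i],s),27).round(1).tolist()) for i in range(1,n) if st[i,4]>900], proj("wrist",[[542.8,-379.3,30]],s))
cv2.imwrite("pics/w4.png",a[:,:,::-1])
E
```

```text
[-60.9  25.8 125.   91.1  41.9 -50.4] [ 480.63760473 -378.46099535   80.61155014] [-179.9  -50.    -0.3]
[0.1, 0.0, -0.2, 0.5, 0.7, 99.8]
[([309, 0, 203, 117, 12557], [419.0, 43.9], [788.0, -595.4, 27.0]), ([114, 38, 55, 38, 1583], [139.5, 55.7], [762.2, -224.3, 27.0]), ([226, 170, 68, 71, 3087], [259.8, 205.1], [535.8, -379.4, 27.0]), ([33, 187, 87, 54, 3022], [79.9, 215.0], [526.5, -224.1, 27.0])] [[259.629848   196.62190029]]
```

View pics/w4.png

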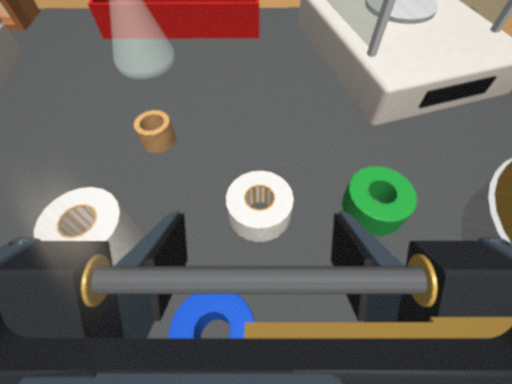

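Request:
carry_out([
  [0,0,0,0.5,0.5,25,1],
  [0,0,0,0.5,0.5,50,1],
  [0,0,0,0.5,0.5,75,1],
  [0,0,0,0.5,0.5,92,1],
  [0,0,0,0.5,0.5,100,1],
  [0,0,0,0.5,0.5,100,1],
  [0,0,0,0.5,0.5,100,1],
], force=25)

```text
time_s: 13.4
ee_pos: [557.1, -379.6, 17.1]
ee_rot: [-180.0, -50.0, -0.2]
force: [0.9, 0.8, -0.4]
gripper_width: 91.0
gripper_force: 0.0
```

Request:
carry_out([
  [0,0,0,0,0,0,0.5],
  [0,0,0,0,0,0,0],
  [0,0,0,0,0,0,0],
  [0,0,0,0,0,0,-0.3],
  [0,0,0,0,0,0,-0.3],
  [0,0,0,0,0,0,-0.3],
  [0,0,0,0,0,0,-0.3],
])

```text
time_s: 14.1
ee_pos: [557.3, -379.6, 16.4]
ee_rot: [-179.9, -50.0, -0.3]
force: [-2.0, 0.5, 2.4]
gripper_width: 60.0
gripper_force: 25.0
```

Request:
carry_out([
  [0,0,0,8,0,-6,-0.3],
  [0,0,0,23,0,-19,-0.3],
  [0,0,0,46,0,-39,-0.3],
  [0,0,0,69,0,-58,-0.3],
  [0,0,0,92,0,-77,-0.3],
  [0,0,0,107,0,-90,-0.3],
  [0,0,0,107,0,-90,-0.3],
])

```text
time_s: 14.8
ee_pos: [558.0, -380.5, 159.3]
ee_rot: [179.7, -50.2, 0.1]
force: [0.9, 0.4, -0.4]
gripper_width: 60.1
gripper_force: 25.0
```

```bash
python3 - <<'E'
from h import *
s=state();print(s["qpos"].round(1),s["gripper_width"],s["force"])
r=[180,-50,6.4];z=R.from_euler("xyz",r,degrees=True).apply([0,0,1])
S=np.array([668,67,0]);d=R.from_euler("z",6.4,degrees=True).apply([1,0,0])
for b,h in((140,170),): delta(S-b*d+[0,0,h]+19*z,r)
for az,y in ((-45,-200),): delta([500,-170,160],[180,-50,3])
E
```

```text
[-53.   21.1 115.1  80.   38.3 -27.6] 60.077113189321494 [ 0.93058917  0.43760769 -0.37092623]
[5.2, -0.2, -4.1, -10.2, -433.5, -12.4]
[2.6, -0.2, -1.9, -36.5, -210.3, -46.0]
```

Request:
carry_out([
  [0,0,0,-2,-12,0,-0.3],
  [0,0,0,-4,-36,-2,-0.3],
  [0.5,0,0,-6,-62,-3,-0.3],
  [1,0,-1,-8,-90,-4,-0.3],
  [1.5,0,-1,-10,-118,-5,-0.3],
  [2,0,-1.5,-10,-146,-6,-0.3],
  [2,0,-2,-10,-172,-7,-0.3],
  [2.5,0,-2,-10,-198,-8,-0.3],
  [3,0,-2.5,-10,-222,-9,-0.3],
  [3,0,-2.5,-10,-246,-9,-0.3],
  [3.5,0,-3,-10,-268,-10,-0.3],
  [4,0,-3,-10,-290,-10,-0.3],
  [4,0,-3.5,-10,-310,-11,-0.3],
  [4.5,0,-3.5,-10,-328,-11,-0.3],
  [4.5,0,-4,-10,-346,-12,-0.3],
  [5,0,-4,-10,-364,-12,-0.3],
  [5,0,-4,-10,-382,-12,-0.3],
  [5,0,-4,-10,-400,-12,-0.3],
  [5,0,-4,-10,-418,-12,-0.3],
  [5.2,0,-4.1,-10,-433,-12,-0.3],
])

```text
time_s: 16.8
ee_pos: [540.5, 54.5, 153.2]
ee_rot: [-179.6, -49.6, 6.2]
force: [0.3, 0.5, -0.3]
gripper_width: 60.1
gripper_force: 25.0
```

```bash
python3 - <<'E'
from h import *
s=state();print(s["qpos"].round(1),s["ee_pos"],s["ee_rot"].round(1),s["gripper_width"],s["force"])
r=[180,-50,6.4];z=R.from_euler("xyz",r,degrees=True).apply([0,0,1])
S=np.array([668,67,0]);d=R.from_euler("z",6.4,degrees=True).apply([1,0,0])
for b,h in((140,170),): delta(S-b*d+[0,0,h]+19*z,r)
E
```

```text
[  2.6   6.8 138.4 168.   15.  -80.7] [540.47134764  54.53077304 153.21153249] [-179.6  -49.6    6.2] 60.12236712432021 [ 0.31722318  0.47356335 -0.28419846]
[-0.2, 0.4, -0.2, 5.2, 1.8, -0.9]
```

```bash
python3 - <<'E'
from h import *
r=[180,-50,6.4];z=R.from_euler("xyz",r,degrees=True).apply([0,0,1])
S=np.array([668,67,0]);d=R.from_euler("z",6.4,degrees=True).apply([1,0,0])
for b,h in((60,128),(0,111)): delta(S-b*d+[0,0,h]+19*z,r)
E
```

```text
[-0.2, 0.4, -0.2, 25.1, 2.1, 87.2]
[-0.2, 0.4, -0.2, 51.1, 2.3, 143.9]
```

Request:
carry_out([
  [0,0.2,0,4,0.5,8,-0.3],
  [-0.2,0.4,-0.2,8,1,24,-0.3],
  [-0.2,0.4,-0.2,13,1.5,42,-0.3],
  [-0.2,0.4,-0.2,18,2,60,-0.3],
  [-0.2,0.4,-0.2,22,2,76,-0.3],
  [-0.2,0.4,-0.2,25,2,87,-0.3],
  [-0.2,0.4,-0.2,31,2,100,-0.3],
  [-0.2,0.4,-0.2,38,2,115,-0.3],
  [-0.2,0.4,-0.2,44,2,128,-0.3],
  [-0.2,0.4,-0.2,49,2.3,139,-0.3],
  [-0.2,0.4,-0.2,51,2.3,144,-0.3],
  [-0.2,0.4,-0.2,51,2.3,144,-0.3],
  [-0.2,0.4,-0.2,51,2.3,144,-0.3],
])

```text
time_s: 18.1
ee_pos: [685.0, 67.3, 102.8]
ee_rot: [180.0, -50.3, 6.4]
force: [0.1, 0.9, -0.6]
gripper_width: 60.0
gripper_force: 25.0
```

```bash
python3 - <<'E'
from h import *
import pickle
s=state();a=grab_frame("wrist");b=grab_frame("side");c=grab_frame("scene")
print(s["qpos"].round(1),s["ee_pos"].round(1),s["ee_rot"].round(1),s["force"].round(1),s["gripper_width"])
T=R.from_euler("xyz",s["ee_rot"],degrees=True);G=s["ee_pos"]-T.apply([0,0,19.]);print("G",G)
print(proj("wrist",[G+[0,0,1.4],G-[0,0,28.6],[668.3,67.5,74]],s).round(1).tolist())
print(((proj("side",[G+[0,0,1.4],[668.3,67.5,74]])-[180,180])*5).round().tolist())
im=np.zeros((600,800,3),np.uint8)
im[:300,:400]=cv2.resize(a[90:285,130:390],(400,300),interpolation=cv2.INTER_CUBIC)
im[300:,:400]=cv2.resize(c[140:200,270:350],(400,300),interpolation=cv2.INTER_CUBIC)
im[:300,400:]=cv2.resize(b[180:240,180:260],(400,300),interpolation=cv2.INTER_CUBIC)
im[300:,400:]=cv2.resize(b,(400,300),interpolation=cv2.INTER_AREA)
cv2.imwrite("pics/m5.png",im[:,:,::-1]);pickle.dump((s,a,b,c),open("w5.pkl","wb"))
E
```

```text
[  3.6  23.1 125.2 173.3  18.7 -85.5] [685.   67.3 102.8] [180.  -50.3   6.4] [ 0.1  0.9 -0.6] 60.01291562446402
G [670.51012617  65.68784807 114.8806387 ]
[[259.0, 250.4], [258.9, 268.6], [255.9, 277.7]]
[[158.0, 148.0], [163.0, 191.0]]
```

View pics/m5.png

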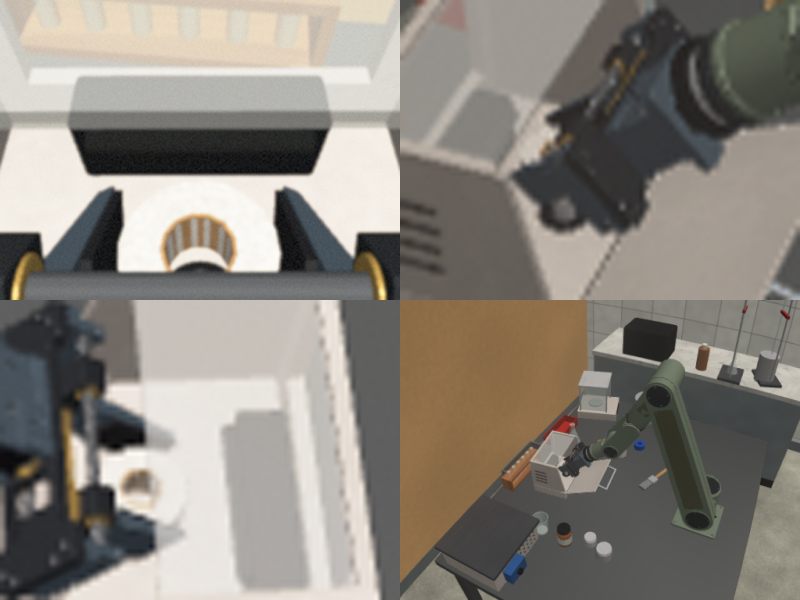

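```bash
python3 - <<'E'
from h import *
import pickle
s,a,b,c=pickle.load(open("w5.pkl","rb"))
g=a.astype(int)
for y in range(236,272,3): print(y," ".join("%3d"%v for v in g[y,228:292:2].min(1)))
s1,a1=pickle.load(open("w1.pkl","rb"))
g=a1[148:174,296:324].min(2)
for r in g[::2]: print(" ".join("%3d"%v for v in r))
E
```

```text
236 242 242 243 241 240 238 198 126 116 134  92  73  77 139 163 121  81 127 159 123  72  70  87 107 134 226 248 244 241 241 243 244
239 244 244 242 241 237 179 112  90 133 145 104  71  78 133 163 122  78 119 153 122  78  72 116 133 114 138 216 239 243 243 241 241
242 239 241 243 240 173 100 111  91 125 147 114  74  75 125 160 120  79 126 155 114  77  74 120 139 103  90 130 217 245 244 243 243
245 239 244 245 230 131 107 128  94 120 151 120  78  78 123 158 123  78 128 153 115  74  81 123 132  95 110 110 143 236 244 245 244
248 242 242 242 204 109 106 131 105 106 149 122  75  78 112 153 122  78 126 153 106  76  83 123 126  82 114 105 134 234 245 245 244
251 242 240 236 163  96  89 126 116 101 145 134 101 141 186 208 200 195 192 187 145  90  86 128 124  83 114  97 120 225 243 243 243
254 244 241 240 175 113  87 126 125  90 158 208 226 230 230 231 230 231 232 230 231 224 184 146 115  90 110  90 112 196 240 241 243
257 244 244 246 215 130  85 121 129 177 229 230 231 231 230 230 231 230 229 229 229 230 231 225 151 101 106  97 139 231 245 244 244
260 240 242 245 239 163  98 115 195 229 230 
[... 1239 characters left out ...]
  38  52 105 182 227 235 229
225 224 216 188 136 100 117 144 172 197 216 219 219 219 220 215 204 178 133  87  53  44  71 138 204 232 236 229
223 221 215 187 130  80  82 115 153 182 205 218 222 222 221 211 195 154 102  62  47  67 128 189 228 235 233 227
223 222 215 185 127  72  51  64  96 124 154 170 183 180 173 158 126  87  62  52  79 131 192 227 234 233 233 225
223 224 215 189 132  76  46  43  42  59  61  78  81  87  76  62  53  60  80 123 176 217 229 234 233 235 233 225
224 223 215 191 147 107  77  58  55  52  49  43  57  55  69  88 112 150 189 219 232 233 234 234 235 234 232 222
227 223 214 204 208 210 198 185 179 162 157 154 168 179 187 202 216 229 232 235 234 232 233 235 233 234 229 218
```

```bash
python3 - <<'E'
from h import *
import pickle
s,a,b,c=pickle.load(open("w5.pkl","rb"));s1,a1=pickle.load(open("w1.pkl","rb"))
print("far edge w5",[onz(ray("wrist",(259.8,260.8),s),z).round(1) for z in (50,52)])
print("far edge w1",[onz(ray("wrist",(318.8,159.5),s1),z).round(1) for z in (50,52)])
print(a1[138:182,306:310].min(2).mean(1).round().astype(int).tolist())
e=[onz(ray("wrist",(308,y),s1),50) for y in(145.8,171.5)];print(e)
# scene dark disc
o=cv2.imread("pics/scene0.png")
x0=270+127*85/400;y0=122+297*85/400
print(int(x0),int(y0));print(o[int(y0)-8:int(y0)+9,int(x0)-8:int(x0)+9].min(2))
E
```

```text
far edge w5 [array([689.4,  67.1,  50. ]), array([688.7,  67. ,  52. ])]
far edge w1 [array([689. ,  66.9,  50. ]), array([688.5,  67.2,  52. ])]
[236, 236, 235, 236, 237, 236, 234, 219, 166, 100, 51, 44, 46, 46, 51, 68, 90, 107, 124, 148, 177, 200, 211, 218, 218, 219, 217, 200, 172, 125, 77, 46, 51, 100, 164, 213, 229, 230, 232, 233, 232, 232, 233, 233]
[array([668.69923175,  86.09749798,  50.        ]), array([675.33046067,  45.95897301,  50.        ])]
296 185
[[117 194 210 179 204 215 215 215 214 215 214 206 216 221 222 221 222]
 [116 193 212 183 204 214 215 215 215 214 215 215 207 219 222 222 222]
 [112 191 211 169 201 215 216 215 215 214 215 216 205 219 222 222 222]
 [115 195 207 184 206 201 196 189 187 188 190 201 195 217 222 222 221]
 [124 203 209 188 188 134 110  99 110 123  99 136 181 217 222 222 221]
 [124 200 209 187 112  46  61 156 193 195 154  78 119 201 221 221 222]
 [125 200 210 171  88  33 101 181 200 200 188 110  88 170 216 222 221]
 [128 179 199 179  94  37 117 172 191 194 173 105  78 147 205 220 222]
 [126 136 162 203 117  48 110 136 156 160 129  76  71 146 187 217 222]
 [113 121 153 208 121  43 106 114 114 111  94  57  56 145 182 217 222]
 [108 118 179 205 115  33  90 106 108  97  84  50  45 144 181 216 222]
 [124 138 197 210 115  33  44  84  91  81  60  39  42 144 202 220 222]
 [124 129 195 210 121  41  33  33  41  36  33  33  32 150 212 221 222]
 [124 113 192 211 145  85  47  33  33  33  33  68 118 178 217 222 222]
 [125 113 192 211 168 155 134 107  99  98 118 149 203 198 217 222 222]
 [124 109 198 210 183 204 214 191 182 180 202 211 213 205 219 222 221]
 [124 112 207 213 190 208 216 216 213 210 210 211 213 210 220 221 221]]
```

```bash
python3 - <<'E'
from h import *
r=[180,-50,6.4];z=R.from_euler("xyz",r,degrees=True).apply([0,0,1])
for h in(112,96,80): delta(np.array([668.8,65.2,h])+19*z,r)
E
```

```text
[0.0, -0.4, -0.0, -3.7, 0.3, 0.7]
[0.0, -0.4, -0.0, -16.0, 0.3, 10.9]
[0.0, -0.4, -0.0, -28.4, 0.3, 21.1]
```

Request:
carry_out([
  [0,-0.4,0,-3.7,0.3,0.7,-0.3],
  [0,-0.4,0,-3.7,0.3,0.7,-0.3],
  [0,-0.4,0,-8,0.3,4.3,-0.3],
  [0,-0.4,0,-12,0.3,7.6,-0.3],
  [0,-0.4,0,-16,0.3,10.9,-0.3],
  [0,-0.4,0,-20,0.3,14.2,-0.3],
  [0,-0.4,0,-20,0.3,14.2,-0.3],
])

```text
time_s: 18.95
ee_pos: [683.2, 66.8, 77.1]
ee_rot: [180.0, -49.8, 6.4]
force: [0.1, 0.8, -0.5]
gripper_width: 59.8
gripper_force: 25.0
```

```bash
python3 - <<'E'
from h import *
s=state();T=R.from_euler("xyz",s["ee_rot"],degrees=True);print("G",s["ee_pos"]-T.apply([0,0,19.]),s["force"],s["torque"],s["gripper_width"],s["ee_rot"])
r=[180,-50,6.4];z=R.from_euler("xyz",r,degrees=True).apply([0,0,1])
for h in(85,80): delta(np.array([668.8,65.2,h])+19*z,r)
E
```

```text
G [668.78838191  65.17782854  89.30633425] [ 0.12169274  0.75399177 -0.51964421] [-0.10534803  0.67100112  0.02313352] 59.762417203952246 [179.99644586 -49.84298568   6.38460484]
[0.0, 0.2, -0.0, -3.2, -0.0, 2.8]
[0.0, 0.2, -0.0, -7.1, -0.0, 6.0]
```

Request:
carry_out([
  [0,0.2,0,-3.2,0,2.8,-0.3],
  [0,0.2,0,-6,0,5,-0.3],
  [0,0.2,0,-7.5,0,6.3,-0.3],
  [0,0.2,0,-7.9,0,6.6,-0.3],
  [0,0.2,0,-7.9,0,6.6,-0.3],
])

```text
time_s: 19.45
ee_pos: [683.8, 66.8, 68.2]
ee_rot: [180.0, -50.2, 6.4]
force: [-0.4, 0.0, -0.2]
gripper_width: 59.7
gripper_force: 25.0
```

Request:
carry_out([
  [0,0,0,-1.1,0,1,-0.3],
  [0,0,0,-1.1,0,1,-0.3],
  [0,0,0,-1.1,0,1,0.8],
  [0,0,0,-1.1,0,1,0.8],
  [0,0,0,-1.1,0,1,0.8],
  [0,0,0,-1.1,0,1,0.8],
  [0,0,0,-1.1,0,1,0.8],
])

```text
time_s: 20.15
ee_pos: [683.9, 66.9, 66.8]
ee_rot: [180.0, -50.2, 6.4]
force: [-0.3, 0.9, 0.2]
gripper_width: 82.2
gripper_force: 0.0
```

Request:
carry_out([
  [0,0,0,0,0,-10,0.8],
  [0,0,0,0,0,-30,0.8],
  [0,0,0,0,0,-60,0.8],
  [0,0,0,0,0,-95,0.8],
  [0,0,0,0,0,-130,0.8],
  [0,0,0,0,0,-165,0.8],
  [0,0,0,5,0,-195,0.8],
  [0,0,0,10,0,-210,0.8],
  [0,0,0,10,0,-210,0.8],
])

```text
time_s: 21.05
ee_pos: [529.2, 49.6, 211.6]
ee_rot: [179.8, -50.5, 6.6]
force: [0.5, -0.5, -0.3]
gripper_width: 82.2
gripper_force: 0.0
```

```bash
python3 - <<'E'
from h import *
s=state();a=grab_frame("wrist");b=grab_frame("side")
print(s["qpos"].round(1),s["ee_pos"].round(1),s["ee_rot"].round(1),s["force"].round(1),s["gripper_width"])
im=np.zeros((400,800,3),np.uint8)
im[:300,:400]=cv2.resize(a[60:255,130:390],(400,300),interpolation=cv2.INTER_CUBIC)
im[:300,400:]=cv2.resize(b[165:255,160:280],(400,300),interpolation=cv2.INTER_CUBIC)
cv2.imwrite("pics/m6.png",im[:,:,::-1])
print(proj("wrist",[[668.8,65.2,80],[668.8,65.2,50]],s),((proj("side",[[668.8,65.2,80]])-[160,165])*10/3))
E
```

```text
[  2.   -1.1 134.9 140.8   5.3 -53.9] [529.2  49.6 211.6] [179.8 -50.5   6.6] [ 0.5 -0.5 -0.3] 82.20231555010137
[[258.71882289 179.83430105]
 [258.6622851  193.04113063]] [[175.36249106 172.03140966]]
```

View pics/m6.png

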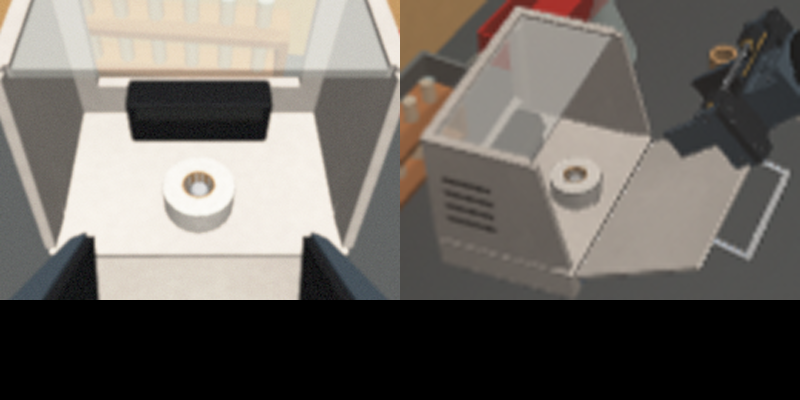

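```bash
python3 - <<'E'
from h import *
for t in np.linspace(0,1,15)[1:]:
    p=np.array([529,50,212])*(1-t)+np.array([434,38,290])*t
    delta(p,[180,-50*(1-t),6.5+90*t])
E
```

```text
[4.9, -3.8, -4.3, 1.6, -0.4, -11.0]
[9.4, -7.4, -8.9, 1.5, -0.3, -19.8]
[13.7, -10.8, -13.8, 1.4, -0.2, -28.6]
[17.7, -14.3, -18.9, 1.3, -0.1, -37.4]
[21.3, -17.6, -24.4, 1.2, 0.0, -46.2]
[24.7, -20.8, -30.1, 1.1, 0.1, -55.1]
[27.8, -23.9, -36.0, 1.0, 0.2, -63.9]
[30.5, -26.8, -42.2, 0.9, 0.3, -72.7]
[32.9, -29.5, -48.6, 0.8, 0.4, -81.5]
[34.9, -32.0, -55.3, 0.7, 0.5, -90.3]
[36.6, -34.3, -62.1, 0.7, 0.6, -99.2]
[37.9, -36.2, -69.2, 0.6, 0.7, -108.0]
[38.8, -37.9, -76.4, 0.5, 0.8, -116.8]
[39.3, -39.2, -83.8, 0.4, 0.9, -125.6]
```

Request:
carry_out([
  [0,0,0,1,0,-6,0],
  [4.9,-3.8,-4.3,1.5,0,-11,-0.2],
  [9.4,-7.4,-8.9,1.5,0,-20,-0.3],
  [13.7,-10.8,-13.8,1.4,0,-28.6,-0.3],
  [17.7,-14.3,-18.9,1.3,0,-37.4,-0.3],
  [21.3,-17.6,-24.4,1.2,0,-46,-0.3],
  [24.7,-20.8,-30,1.1,0,-55,-0.3],
  [27.8,-23.9,-36,1,0,-64,-0.3],
  [30.5,-26.8,-42.2,1,0,-72.7,-0.3],
  [32.9,-29.5,-48.6,1,0,-81.5,-0.3],
  [34.9,-32,-55.3,0.7,0.5,-90,-0.3],
  [36.6,-34.3,-62,0.7,0.5,-99,-0.3],
  [37.9,-36.2,-69.2,0.6,0.7,-108,-0.3],
  [38.8,-37.9,-76.4,0.5,0.8,-117,-0.3],
  [39.3,-39.2,-83.8,0.4,0.9,-125.6,-0.3],
  [39.3,-39.2,-83.8,0.4,0.9,-125.6,-0.3],
  [39.3,-39.2,-83.8,0.4,0.9,-125.6,-0.3],
  [39.3,-39.2,-83.8,0.4,0.9,-125.6,-0.3],
  [39.3,-39.2,-83.8,0.4,0.9,-125.6,-0.3],
])

```text
time_s: 23.05
ee_pos: [434.1, 39.1, 288.4]
ee_rot: [-179.7, -0.2, 96.6]
force: [0.4, 0.1, -0.9]
gripper_width: 31.8
gripper_force: 0.0
```

```bash
python3 - <<'E'
from h import *
from fit import hp,W
s=state();print(s["qpos"].round(1),s["ee_pos"].round(1),s["ee_rot"].round(1),s["force"].round(1),s["gripper_width"])
print(W([620.7,59.4,6.4],hp(1.35)))
delta([434.5,38,75],[180,0,96.4])
E
```

```text
[ 3.5  3.2 98.2  0.2 78.9 -3.1] [434.1  39.1 288.4] [-179.7   -0.2   96.6] [ 0.4  0.1 -0.9] 31.846522658183503
[434.6108237   38.52675447  92.54078339]
[-0.3, -0.2, 0.2, -1.8, 1.2, 213.4]
```

Request:
carry_out([
  [0,0,0,-1.5,2,40,-0.3],
  [0,0,0,-1.5,2,85,-0.3],
  [0,0,0,-1.5,2,130,-0.3],
  [0,0,0,-1.5,2,165,-0.3],
  [0,0,0,-1.5,2,190,-0.3],
  [0,0,0,-1.5,2,206,-0.3],
  [0,0,0,-1.5,2,213,-0.3],
  [0,0,0,-1.5,2,213,-0.3],
  [0,0,0,-1.5,2,213,-1],
  [0,0,0,-1.5,2,213,-1],
  [0,0,0,-1.5,2,213,-1],
  [0,0,0,-1.5,2,213,-1],
  [0,0,0,-1.5,2,213,-1],
], force=15)

```text
time_s: 24.35
ee_pos: [436.4, 36.7, 77.4]
ee_rot: [-180.0, 0.0, 96.5]
force: [-1.4, -0.4, 5.8]
gripper_width: 9.4
gripper_force: 15.0
```

```bash
python3 - <<'E'
from h import *
from fit import hp,W
s=state();print(s["ee_pos"],s["ee_rot"],s["force"],s["gripper_width"],s["gripper_force"])
R0=R.from_euler("xyz",s["ee_rot"],degrees=True)
q=[620.5,59.4,6.4]
c=W(q,hp(1.35))
for th in np.r_[1.35:0:16j,-.02]: print(round(th,2),R0.inv().apply(W(q,hp(th))-c).round(1),(W(q,hp(th))).round(1))
E
```

```text
[436.42245847  36.71663898  77.39446903] [-1.79966436e+02  1.89382178e-02  9.65420806e+01] [-1.38697931 -0.40990281  5.81919133] 9.35990216457101 15.000514090061188
1.35 [0. 0. 0.] [434.4  38.5  92.5]
1.26 [ -0.    5.  -16.6] [439.4  39.1 109.2]
1.17 [ -0.   11.5 -32.8] [445.9  39.8 125.3]
1.08 [ -0.1  19.4 -48.2] [453.8  40.7 140.8]
0.99 [ -0.1  28.7 -62.9] [463.   41.7 155.5]
0.9 [ -0.1  39.3 -76.7] [473.5  42.9 169.3]
0.81 [ -0.2  51.  -89.5] [485.2  44.2 182.1]
0.72 [  -0.2   63.9 -101.2] [498.   45.7 193.7]
0.63 [  -0.2   77.8 -111.7] [511.7  47.2 204.2]
0.54 [  -0.3   92.5 -120.9] [526.4  48.8 213.4]
0.45 [  -0.3  108.  -128.8] [541.8  50.6 221.2]
0.36 [  -0.4  124.2 -135.2] [557.9  52.4 227.6]
0.27 [  -0.4  140.8 -140.1] [574.5  54.2 232.6]
0.18 [  -0.4  157.9 -143.5] [591.4  56.1 236. ]
0.09 [  -0.5  175.2 -145.4] [608.6  58.1 237.8]
0.0 [  -0.5  192.5 -145.7] [625.8  60.  238.1]
-0.02 [  -0.5  196.4 -145.5] [629.7  60.4 238. ]
```

Request:
carry_out([
  [0,0,0,0,2,-8,-1],
  [0,0,0,0,5,-16.6,-1],
  [0,0,0,0,11.5,-32.8,-1],
  [0,0,0,0,19.4,-48.2,-1],
  [0,0,0,0,28.7,-63,-1],
  [0,0,0,0,39.3,-76.7,-1],
  [0,0,0,0,51,-89.5,-1],
  [0,0,0,0,64,-101,-1],
  [0,0,0,0,78,-111.7,-1],
  [0,0,0,0,92.5,-121,-1],
  [0,0,0,0,108,-129,-1],
  [0,0,0,0,124,-135,-1],
  [0,0,0,0,141,-140,-1],
  [0,0,0,-0.5,158,-143.5,-1],
  [0,0,0,-0.5,175,-145.4,-1],
  [0,0,0,-0.5,186,-145.6,-1],
  [0,0,0,-0.5,192.5,-145.7,-1],
  [0,0,0,-0.5,192.5,-145.7,-1],
  [0,0,0,-0.5,192.5,-145.7,-1],
])

```text
time_s: 26.25
ee_pos: [627.8, 58.5, 223.5]
ee_rot: [-180.0, -0.0, 96.5]
force: [-2.5, 0.5, 5.2]
gripper_width: 9.1
gripper_force: 15.0
```

Push a little further against the stop.

Request:
carry_out([
  [0,0,0,0,3,0,-1],
  [0,0,0,0,6,0,-1],
  [0,0,0,0,6,0,-1],
  [0,0,0,0,6,0,-1],
])

```text
time_s: 26.65
ee_pos: [627.8, 58.5, 223.4]
ee_rot: [-179.2, -0.0, 96.5]
force: [-16.6, -0.9, 12.3]
gripper_width: 9.2
gripper_force: 15.0
```

Request:
carry_out([
  [0,0,0,0,-3,0,-1],
  [0,0,0,0,-4,0,-0.4],
  [0,0,0,0,-4,0,-0.4],
  [0,0,0,0,-4,0,-0.4],
  [0,0,0,0,-4,-15,-0.4],
  [0,0,0,0,-4,-40,-0.4],
  [0,0,0,0,-4,-80,-0.4],
  [0,0,0,-20,-60,-110,-0.4],
  [0,0,0,-40,-110,-115,-0.4],
  [0,0,0,-60,-160,-115,-0.4],
  [0,0,0,-60,-160,-115,-0.4],
  [0,0,0,-60,-160,-115,-0.4],
])

```text
time_s: 27.85
ee_pos: [479.8, -20.0, 338.5]
ee_rot: [180.0, 0.1, 96.4]
force: [0.4, 0.6, 0.3]
gripper_width: 27.4
gripper_force: 0.0
```

```bash
python3 - <<'E'
from h import *
from fit import hp,W
s=state();b=grab_frame("side");c=grab_frame("scene")
print(s["ee_pos"].round(1),s["force"].round(1),s["time_s"])
q=[620.5,59.4,6.4]
for th in (0,.05): 
  P=np.array([W(q,hp(th)+[0,y,0]) for y in(-70,70)]);print(th,((proj("scene",P)-[270,122])*400/85).round().tolist(),((proj("side",P)-[160,160])*400/85).round().tolist())
im=np.zeros((600,800,3),np.uint8);f=lambda c:cv2.resize(c,(400,int(c.shape[0]*400/85)),interpolation=cv2.INTER_CUBIC)
x=f(c[122:232,270:355]);im[:x.shape[0],:400]=x;x=f(b[160:260,160:245]);im[:x.shape[0],400:]=x
cv2.imwrite("pics/m7.png",im[:,:,::-1])
E
```

```text
[479.8 -20.  338.5] [0.4 0.6 0.3] 27.85
0 [[87.0, 279.0], [72.0, 82.0]] [[321.0, 77.0], [251.0, 188.0]]
0.05 [[72.0, 279.0], [57.0, 83.0]] [[333.0, 80.0], [263.0, 191.0]]
```

View pics/m7.png

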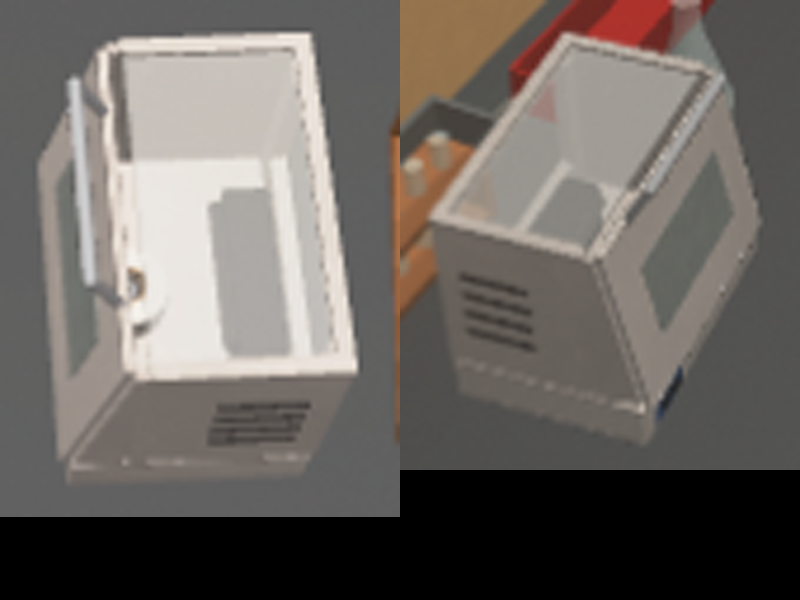

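The handle lies where the shut pose predicts: scene (73,82)–(90,281), side (720,80)–(651,189). The roll sits on the spindle behind the closed door. I'm handing in now.

```bash
python3 -c "
from workcell import workorder
print(workorder.job_done())"
```

```text
the job is handed in; nothing more can be done
None
```

The label roll is flat on the spindle and released, the printer door went fully open and is now fully shut, nothing else was touched, and the job is handed in at about 28 s of the 72 s allowed.

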